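Lay the standing carton down in the pick tray

ROBOT

A 7-joint arm with a two-finger parallel gripper is mounted at the origin on the work surface. World frame = base frame: x ahead of the robot, y to its left, z up, the work surface at z = 0. Lengths are in m, angles in rad, forces in N, time in s.
With the tool pointing down it reaches from about 0.425 to 1.025 m from the base axis. Payload 9.4 kg.
Tool frame: the origin (TCP) lies at the very end of the fingers, on their centre line; the grasp point (between the pads) lies 19 mm behind it; z points along the fingers, y is the direction in which the jaws open and shut (so a half turn about z gives the same grasp; the last joint's range is limited). The gripper opens to 85 mm and grips with 20 to 120 N. Pads are 22 mm wide; open, the fingers measure 114 mm over their backs; the gripper's body (76 mm by 85 mm) begins 54 mm behind the grasp point. The pads swing forward as they close: fully open they stand 13 mm farther back than shut.
Start: joints at [1.231, 0.599, -0.003, 1.599, 0.002, 0.943, -0.08], TCP at [0.188, -0.7, 0.231] pointing down, gripper open.
Joint ranges: [-2.57, 2.57], [-0.35, 1.97], [-1.29, 1.29], [0.11, 2.56], [-1.05, 4.19], [0.11, 1.86], [-2.63, 2.63]. Speed limits (rad/s): [2.22, 2.22, 3.01, 3.01, 3.14, 3.14, 3.14].

INTERFACE

Orientations are given as a unit quaternion [w, x, y, z].
In Python, from workcell import sense, snapshot, finish_job gives the robot as it stands. The module is installed in compiled form; this text tells all that it offers.
- The arm moves only by the tool drive_tool, never from a script. Its argument "deltas" is a list of rows, each an object with "linear": the shift along the tool's x, y, z in mm, a list of three; "angular": the turn, a rotation vector about the tool's x, y, z in rad, a list of three; "claw": the opening, from -1 (shut) to 1 (fully open). A call has 1 to 8 rows; each row shifts and turns the commanded pose from where the row before left it, along the tool's axes as they then stand; what a row does not reach is not made up. A row lasts 1/12 s, in which the tool goes at most 41.7 mm and 7.16 degrees, less where a joint would pass 70% of its speed; a pose out of reach is approached as far as the arm can. A call with a gripper value outside its range is refused whole. The fingers move at their own pace and stop on an object; "newtons" is the grip in N (left out, the last holds). Time passes only in rows, so rows that do not move let the fingers close. It gives the time, the measured TCP pose, the force and the opening at its end, in the units of the state.
- sense(): the state, without advancing time (a new reading comes with each control period).
- snapshot(name): name is "scene" or "top"; returns a dict with "image" (480x640x3 uint8, red, green, blue), "vfov" (degrees; the focal length in pixels is half the picture's height over the tangent of half this angle, whatever the lens; pixels are square), "cx", "cy" (the principal point, pixels), "k1" (the pictures are not rectified: a ray, as slopes to the right and down, at radius r is drawn at 1 + k1 r^2 times it, then the intrinsics apply), "R" (3x3) and "t" (3): a world point X has camera coordinates R X + t. Camera axes: x right, y down, z forward; pixel columns grow to the right and rows downward; lengths in m; the calibration is good to about 2 mm. A picture is of the moment at which its call begins. There is no depth.
- finish_job(): hands the job in, once; it reports no verdict.
The state is a dict: "time_s": time; "joint_positions": joint angles; "joint_velocities": joint speeds; "effort": joint torques, N m; "tcp_pos": TCP position; "eef_rot": TCP orientation; "contact_force": force on the tool from outside, world axes, zero at the start; "moment": the same for the moment, N m; "grip_width": finger opening in m.
Only numpy, scipy, OpenCV 4.12 (cv2) and the standard library are available. Lean on these libraries where they do the work, as an engineer would, in place of code of your own. Each camera call takes 0.05 s, during which the arm holds its last target.

TASK

In the open cardboard tray two white cartons lie flat and one just like them stands on end near the tray's open front. Push the standing carton over towards the tray's back wall so that it lies flat on its broad face, then push it along the tray floor until its end is fully home, flush and square against the back wall. Only push, never lift it off the tray floor, and leave the two lying cartons and the loose things around the tray where they are.

Things in the scene. Friction and masses are not known exactly. Their poses are not given: they have to be found in the camera images.
- tray: brown cardboard tray, fixed. Origin on the table (z = 0); x from the open front to the back wall, z up. Floor top 6 mm above the table. Side walls' inner faces at y = +-167.5 mm, 30 mm high (47 mm high from x = -40 mm back). Front lip 16 mm high at x = -155 mm. Three lanes at y = about -100, 0, +100 mm: the standing carton is in any one, a lying carton in each of the others
- tray_back (a point): middle of the foot of the back wall's inner face, on the tray floor (tray x = +120 mm); axes as the tray's. The back wall is flat, across the whole tray, 62 mm high
- carton: the white carton to tip, rigid, 0.13 to 0.25 kg: 40 mm deep (own x), 75 mm wide (own y), 120 mm tall (own z). Origin: centre of its underside as it stands. Own x points within 0.08 rad towards the back wall. It tips, not slides, when pushed in its upper half, and past an 18 degree lean falls by itself; then own x points down and its top end is some 45 to 75 mm short of the back wall
- carton_mid (a point): centre of the carton (60 mm above its underside as it stands); axes as the carton's
- carton_top (a point): centre of the carton's top end face (120 mm above its underside as it stands), the end that must come against the back wall; axes as the carton's
- carton_foot (a point): middle of the carton's lower edge on the side towards the back wall (own x = +20 mm at the underside): the edge it turns on when tipped; stays on the tray floor
- lying_a_mid (a point): centre of one lying carton, same size (120 mm along the tray, 75 mm wide, 40 mm high), loose; leave alone
- lying_b_mid (a point): centre of the other lying carton, same size, loose; leave alone
- stub_carton: small white carton standing on the table left (tray's +y side) of the tray, 50 x 60 x 75 mm high, loose, origin at the centre of its underside; leave alone
- scanner: grey and black hand scanner lying on the table left of the tray, about 160 x 58 x 34 mm high, loose, origin under the middle of its handle; leave alone
- tape_roll: roll of tape, a ring of 92 mm outer diameter, 48 mm high, on the table right of the tray, loose, origin at the centre of its underside; leave alone
- flat_carton: flat white carton 110 x 70 x 26 mm high on the table right of the tray, loose, origin at the centre of its underside; leave alone
- cutter: black box cutter lying on the table right of the tray, about 145 x 24 x 16 mm high, loose, origin under its middle; leave alone
There are look-alikes about, which are no part of the job. What is shaped like the carton but blue is not meant.

How it is judged:
At the end, for the whole second after the job is handed in: the carton lies still on its broad face on the tray floor (flat within 0.1 rad), its top end within 5 mm of the back wall and square to it within 0.07 rad (angle between carton's own x axis and vertical above 3.04 rad and height (world z) of carton_mid below 0.031 m and x of carton_top in the frame of tray between 0.115 and 0.123 m and angle between the z axis of carton and the x axis of tray, either way round below 0.07 rad and linear speed of carton below 0.01 m/s); the robot touches nothing.
It fails at once if the carton is lifted: its turning edge rises more than 20 mm off the tray floor (also when it is tipped the wrong way) (height (world z) of carton_foot above 0.026 m).
It fails at once if the carton as a whole is lifted: its centre rises higher than tipping can bring it (over 75 mm above the tray floor) (height (world z) of carton_mid above 0.081 m).
It fails at once if a lying carton is moved by more than 15 mm (distance of any of lying_a_mid, lying_b_mid from where it was at the start of the episode above 0.015 m).
It fails at once if a loose thing beside the tray is moved by more than 20 mm (distance of any of stub_carton, scanner, tape_roll, flat_carton, cutter from where it was at the start of the episode above 0.02 m).
It also fails if it takes over 40 s, if anything falls off the work surface, if the arm or the gripper's body presses on something with over 40 N, if the wrist force passes 120 N, or if a joint passes its speed limit or range.

## Working session

There is one attempt and no reset: what is moved stays moved. The work goes in short steps, Python scripts to look and compute and a tool call to move; the robot and the scene stay as the last step left them, time stands still between calls to the robot, and variables do not carry over. Pictures are saved under pics/ and viewed, and the job is handed in when it is done.

Besides the shell and the picture viewer there is one more tool, called after ">>>" in YAML: its name, and indented under it one key for each argument. drive_tool: Moves the arm, as the interface text tells. Its arguments: {"type":"object","properties":{"deltas":{"type":"array","items":{"type":"object","properties":{"linear":{"type":"array","items":{"type":"number"}},"angular":{"type":"array","items":{"type":"number"}},"claw":{"type":"number"}}}},"newtons":{"type":"number"}},"required":["deltas"]}

```bash
mkdir -p pics; cat > h.py <<'E'
import numpy as np, cv2
from workcell import sense, snapshot
def ray(s,u,v):
    f=s["image"].shape[0]/2/np.tan(np.radians(s["vfov"])/2)
    xd=np.array([(u-s["cx"])/f,(v-s["cy"])/f]); x=xd.copy()
    for _ in range(30): x=xd/(1+s["k1"]*(x@x))
    R=np.array(s["R"]);t=np.array(s["t"])
    return -R.T@t, R.T@np.array([x[0],x[1],1.])
def onz(s,u,v,z):
    o,d=ray(s,u,v); return o+d*(z-o[2])/d[2]
def proj(s,X):
    f=s["image"].shape[0]/2/np.tan(np.radians(s["vfov"])/2)
    c=np.array(s["R"])@np.array(X)+np.array(s["t"]); x=c[:2]/c[2]; x=x*(1+s["k1"]*(x@x))
    return x*f+[s["cx"],s["cy"]]
def save(s,n): cv2.imwrite(f"pics/{n}.png",cv2.cvtColor(s["image"],cv2.COLOR_RGB2BGR))
E
python3 - <<'E'
from h import *
import pickle
for n in("scene","top"):
    s=snapshot(n); save(s,n+"0"); pickle.dump(s,open(n+"0.pkl","wb"))
    print(n,{k:s[k] for k in s if k!="image"})
print(sense())
E
```

```text
scene {'vfov': 53.55652648701272, 'cx': 320.09102714492116, 'cy': 236.4642343271222, 'k1': -0.012383737867096095, 'R': array([[ 0.5640266 ,  0.82573505,  0.00596927],
       [ 0.70054406, -0.47466161, -0.53285493],
       [-0.4371636 ,  0.30472609, -0.84618555]]), 't': array([-0.32027258, -0.34322602,  1.21306491])}
top {'vfov': 53.63663151082916, 'cx': 317.28152141205584, 'cy': 238.13175109703752, 'k1': 0.042849875236629406, 'R': array([[-6.07652174e-02, -9.98151852e-01,  6.84079736e-04],
       [-9.72763166e-01,  5.90659918e-02, -2.24149573e-01],
       [ 2.23694906e-01, -1.42859451e-02, -9.74554514e-01]]), 't': array([0.02790154, 0.58004103, 1.1709244 ])}
{'time_s': 0.1, 'joint_positions': array([ 1.23127158,  0.60008566, -0.00252483,  1.60004844,  0.00179832,
        0.9429174 , -0.07978892]), 'joint_velocities': array([ 0.00253614, -0.00062901, -0.00080036, -0.00212273, -0.00074133,
       -0.00098084,  0.00022039]), 'effort': array([ 5.35354993e-03, -7.77996039e+01,  1.57019243e+00, -2.58628142e+01,
        1.26419278e-02,  5.43707953e-03, -3.50163384e-05]), 'tcp_pos': array([ 0.18822715, -0.69969689,  0.23047481]), 'eef_rot': array([-7.09188132e-04,  9.91374059e-01,  1.31060844e-01, -1.66384774e-04]), 'contact_force': array([-0.37553327,  0.75279045,  0.1168916 ]), 'moment': array([ 0.03352604,  0.00497698, -0.02558646]), 'grip_width': 0.08542209054033235}
```

View pics/scene0.png

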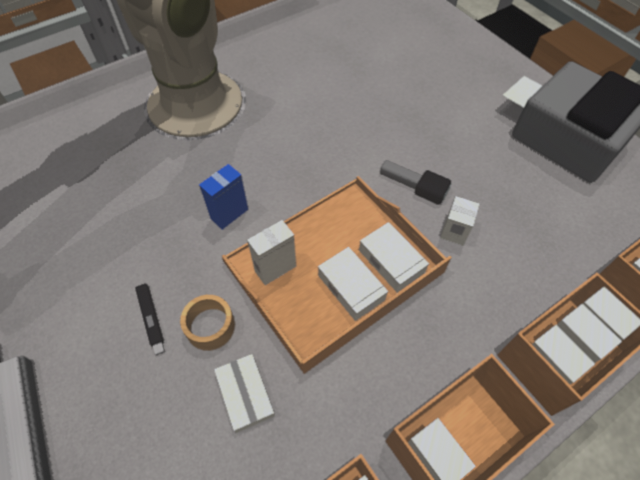

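View pics/top0.png

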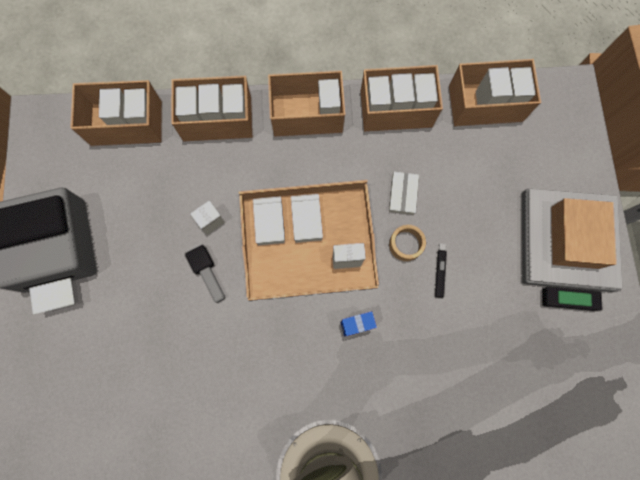

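The standing white carton is at about (349,256) in top and (272,252) in scene, in the right lane near the front lip. The blue carton at top (359,324) stands outside the tray and is not meant. The other whites in the tray, at top (268,220) and (307,217), are lying down. I'll confirm with an enlarged crop.

```bash
python3 - <<'E'
from h import *
import pickle
s=pickle.load(open("top0.pkl","rb")); c=s["image"][170:310,230:390]
cv2.imwrite("pics/crop_top.png",cv2.cvtColor(cv2.resize(c,None,fx=4.3,fy=4.2,interpolation=cv2.INTER_CUBIC),cv2.COLOR_RGB2BGR))
s=pickle.load(open("scene0.pkl","rb")); c=s["image"][170:370,210:460]
cv2.imwrite("pics/crop_scene.png",cv2.cvtColor(cv2.resize(c,None,fx=3,fy=3,interpolation=cv2.INTER_CUBIC),cv2.COLOR_RGB2BGR))
E
```

```text
(no output)
```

View pics/crop_top.png

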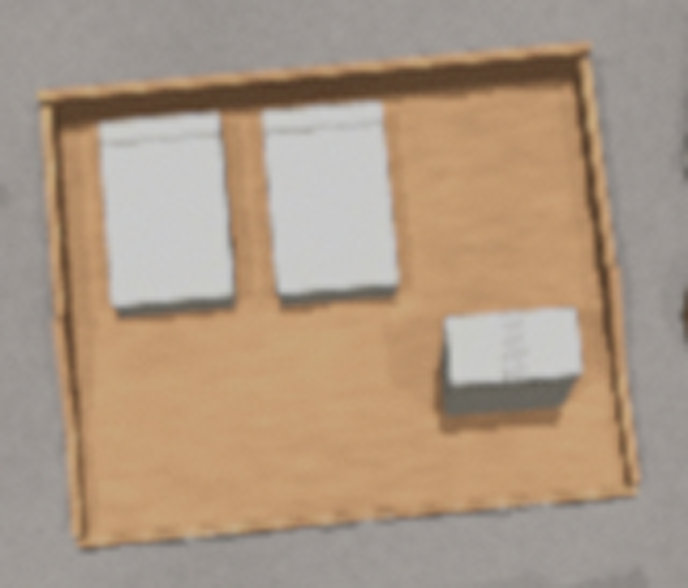

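View pics/crop_scene.png

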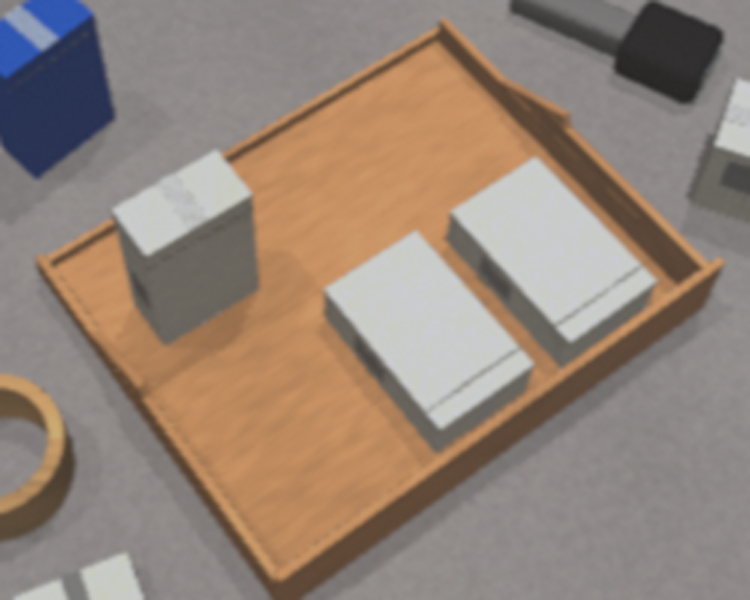

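The crops confirm it: the upright white box with a taped top, in the right lane near the front, is the carton. Next I'll measure the tray and carton poses.

```bash
python3 - <<'E'
from h import *
import pickle
s=pickle.load(open("top0.pkl","rb")); sc=pickle.load(open("scene0.pkl","rb"))
def up(u,v): return 230+(u+.5)/4.3-.5,170+(v+.5)/4.2-.5
P={"BL":(60,105,.062),"BR":(583,57,.062),"FL":(80,545,.016),"FR":(637,492,.016),"bfL":(62,126,.006),"bfR":(583,80,.006)}
W={}
for k,(u,v,z) in P.items(): W[k]=onz(s,*up(u,v),z); print(k,W[k].round(4))
S={"BR":(280,577,.062),"BL":(718,264,.062),"FR":(42,262,.016),"FL":(443,24,.016)}
for k,(u,v,z) in S.items(): print("sc",k,onz(sc,210+(u+.5)/3-.5,170+(v+.5)/3-.5,z).round(4))
def tops(s,name,thr):
    hsv=cv2.cvtColor(s["image"],cv2.COLOR_RGB2HSV)
    m=((hsv[...,2]>thr)&(hsv[...,1]<40)).astype(np.uint8)
    n,l,st,ce=cv2.connectedComponentsWithStats(m)
    for i in range(1,n):
        x,y,w,h,a=st[i]
        if a<150: continue
        if name=="top" and not(235<ce[i][0]<390 and 180<ce[i][1]<300): continue
        if name=="scene" and not(230<ce[i][0]<450 and 180<ce[i][1]<360): continue
        cn=max(cv2.findContours((l==i).astype(np.uint8),cv2.RETR_EXTERNAL,cv2.CHAIN_APPROX_NONE)[0],key=len)[:,0,:]
        for z in(.126,.046):
            q=np.array([onz(s,u,v,z)[:2] for u,v in cn],np.float32)*1000
            r=cv2.minAreaRect(q); print(name,ce[i].round(1),a,"z",z,np.round(r[0],1),np.round(r[1],1),round(r[2],2))
tops(s,"top",185); tops(sc,"scene",185)
E
```

```text
BL [0.7123 0.1815 0.062 ]
BR [ 0.7247 -0.1449  0.062 ]
FL [0.4381 0.1833 0.016 ]
FR [ 0.4505 -0.1599  0.016 ]
bfL [0.7165 0.1885 0.006 ]
bfR [ 0.7281 -0.1507  0.006 ]
sc BR [ 0.7352 -0.1494  0.062 ]
sc BL [0.7232 0.1899 0.062 ]
sc FR [ 0.4546 -0.1569  0.016 ]
sc FL [0.4412 0.1873 0.016 ]
top [306.4 216.7] 1153 z 0.126 [624.6  17.5] [108.7  69.3] 1.9
top [306.4 216.7] 1153 z 0.046 [646.9  18. ] [116.3  74.1] 1.9
top [267.8 219.5] 1139 z 0.126 [623.1 113.7] [109.2  68.9] 1.43
top [267.8 219.5] 1139 z 0.046 [645.4 120.9] [116.9  73.7] 1.43
top [349.2 251.4] 449 z 0.126 [528.8 -82.9] [37.8 73.4] 1.37
top [349.2 251.4] 449 z 0.046 [544.5 -89.5] [40.5 78.6] 1.37
scene [270.  236.9] 716 z 0.126 [529.8 -82.6] [38.  73.4] 1.29
scene [270.  236.9] 716 z 0.046 [482.9 -62. ] [42.3 81.6] 1.29
scene [393.6 251.6] 1890 z 0.126 [677.3  80.9] [106.5  66. ] 2.06
scene [393.6 251.6] 1890 z 0.046 [646.8 119.7] [118.4  73.3] 2.06
scene [352.1 278.4] 2105 z 0.126 [678.7 -10.8] [106.4  66. ] 1.71
scene [352.1 278.4] 2105 z 0.046 [648.3  17.8] [118.2  73.3] 1.71
```

```bash
cat >> h.py <<'E'
T=np.array([.722,.018]); YAW=.0365
EX=np.array([np.cos(YAW),np.sin(YAW)]); EY=np.array([-EX[1],EX[0]])
def tray(p): d=np.array(p[:2])-T; return np.array([120+1000*d@EX,1000*d@EY])
def world(tx,ty): return T+EX*(tx-120)/1000+EY*ty/1000
def st():
    from scipy.spatial.transform import Rotation as Ro
    q=sense(); w,x,y,z=q["eef_rot"]; R=Ro.from_quat([x,y,z,w]).as_matrix()
    print("t",round(q["time_s"],2),"tcp",q["tcp_pos"].round(4),"tray",tray(q["tcp_pos"]).round(1),"F",q["contact_force"].round(1),"w",round(q["grip_width"],4),"j",q["joint_positions"].round(2)); print(R.round(4)); return q,R
E
python3 - <<'E'
from h import *
import pickle
s=pickle.load(open("top0.pkl","rb")); sc=pickle.load(open("scene0.pkl","rb"))
for s,n in((s,"top"),(sc,"sc")):
    hsv=cv2.cvtColor(s["image"],cv2.COLOR_RGB2HSV)
    m=((hsv[...,0]>105)&(hsv[...,0]<130)&(hsv[...,1]>150)&(hsv[...,2]>130)).astype(np.uint8)
    v,u=np.nonzero(m); print(n,len(u),u.min(),u.max(),v.min(),v.max())
    q=np.array([onz(s,a,b,.12)[:2] for a,b in zip(u,v)],np.float32)*1000; print(cv2.minAreaRect(q), q.min(0),q.max(0))
print("carton tray",tray([.5293,-.0828]))
q,R=st()
for tx in(-125,): print(world(tx,-94))
E
```

```text
top 344 342 374 313 334
((353.9500427246094, -91.75682067871094), (36.409141540527344, 72.65731048583984), 11.570708274841309) [ 330.63232 -128.98518] [377.15805 -53.15421]
sc 443 200 239 165 195
((358.59307861328125, -94.89937591552734), (38.19307327270508, 73.136474609375), 11.374918937683105) [ 333.90024 -132.71225] [383.9107   -56.923744]
carton tray [-76.25003508 -93.70087369]
t 0.1 tcp [ 0.1882 -0.6997  0.2305] tray [-439.6 -697.7] F [-0.4  0.8  0.1] w 0.0854 j [ 1.23  0.6  -0.    1.6   0.    0.94 -0.08]
[[ 9.656e-01  2.599e-01 -5.000e-04]
 [ 2.599e-01 -9.656e-01  1.400e-03]
 [-1.000e-04 -1.400e-03 -1.000e+00]]
[ 0.48059342 -0.08487791]
```

>>> drive_tool:
  deltas:
    - {"linear": [0,0,0],"angular": [0,0,0.113],"claw": -0.3}
    - {"linear": [0,0,0],"angular": [0,0,0.114],"claw": -0.3}
    - {"linear": [0,0,0],"angular": [0,0,0],"claw": -0.3}
  newtons: 40

```text
time_s: 0.35
tcp_pos: [0.1884, -0.6998, 0.2308]
eef_rot: [-0.0, 1.0, 0.015, -0.0]
contact_force: [-0.1, 0.0, -0.3]
grip_width: 0.0516
```

>>> drive_tool:
  deltas:
    - {"linear": [10,-20,0],"claw": -0.3}
    - {"linear": [17.5,-33.5,0],"claw": -0.3}
    - {"linear": [17.5,-33.5,0],"claw": -0.3}
    - {"linear": [17.5,-33.5,0],"claw": -0.3}
    - {"linear": [17.5,-33.5,0],"claw": -0.3}
    - {"linear": [17.5,-33.5,0],"claw": -0.3}
    - {"linear": [17.5,-33.5,0],"claw": -0.3}
    - {"linear": [17.5,-33.5,0],"claw": -0.3}

```text
validation failed for argument at $.de...
```

>>> drive_tool:
  deltas:
    - {"linear": [17.5,-33.5,0],"claw": -0.3}
    - {"linear": [17.5,-33.5,0],"claw": -0.3}
    - {"linear": [17.5,-33.5,0],"claw": -0.3}
    - {"linear": [17.5,-33.5,0],"claw": -0.3}
    - {"linear": [17.5,-33.5,0],"claw": -0.3}
    - {"linear": [17.5,-33.5,0],"claw": -0.3}
    - {"linear": [17.5,-33.5,0],"claw": -0.3}
    - {"linear": [10,-20,0],"claw": -0.3}

```text
validation failed for argument at $.de...
```

```bash
python3 -c "
from h import *
st(); save(snapshot('scene'),'scene1')"
```

```text
t 0.35 tcp [ 0.1884 -0.6998  0.2308] tray [-439.4 -697.9] F [-0.1  0.  -0.3] w 0.0516 j [ 1.19  0.6   0.06  1.6  -0.04  0.94 -0.27]
[[ 9.995e-01  3.090e-02 -4.000e-04]
 [ 3.090e-02 -9.995e-01  8.000e-04]
 [-4.000e-04 -8.000e-04 -1.000e+00]]
```

The calls were refused because every row needs "angular". I'll resend them with it.

>>> drive_tool:
  deltas:
    - {"linear": [10,-20,0],"angular": [0,0,0],"claw": -0.3}
    - {"linear": [17.5,-33.5,0],"angular": [0,0,0],"claw": -0.3}
    - {"linear": [17.5,-33.5,0],"angular": [0,0,0],"claw": -0.3}
    - {"linear": [17.5,-33.5,0],"angular": [0,0,0],"claw": -0.3}
    - {"linear": [17.5,-33.5,0],"angular": [0,0,0],"claw": -0.3}
    - {"linear": [17.5,-33.5,0],"angular": [0,0,0],"claw": -0.3}
    - {"linear": [17.5,-33.5,0],"angular": [0,0,0],"claw": -0.3}
    - {"linear": [17.5,-33.5,0],"angular": [0,0,0],"claw": -0.3}

```text
time_s: 1.07
tcp_pos: [0.3121, -0.4393, 0.2313]
eef_rot: [0.0, 1.0, 0.02, -0.0]
contact_force: [-0.1, -0.7, 0.4]
grip_width: 0.03
```

>>> drive_tool:
  deltas:
    - {"linear": [18,-35,0],"angular": [0,0,0],"claw": -0.3}
    - {"linear": [18,-35,0],"angular": [0,0,0],"claw": -0.3}
    - {"linear": [18,-35,0],"angular": [0,0,0],"claw": -0.3}
    - {"linear": [18,-35,0],"angular": [0,0,0],"claw": -0.3}
    - {"linear": [18,-35,0],"angular": [0,0,0],"claw": -0.3}
    - {"linear": [18,-35,0],"angular": [0,0,0],"claw": -0.3}
    - {"linear": [18,-35,0],"angular": [0,0,0],"claw": -0.3}
    - {"linear": [18,-35,0],"angular": [0,0,0],"claw": -0.3}

```text
time_s: 1.73
tcp_pos: [0.446, -0.1542, 0.2315]
eef_rot: [0.0, 1.0, 0.02, 0.0]
contact_force: [0.3, 0.5, 0.1]
grip_width: 0.0299
```

```bash
python3 -c "
from h import *
st()"
```

```text
t 1.73 tcp [ 0.446  -0.1542  0.2315] tray [-162.1 -162. ] F [0.3 0.5 0.1] w 0.0299 j [ 0.23  0.3  -0.03  2.16  0.01  0.68 -1.33]
[[ 9.992e-01  4.050e-02  3.000e-04]
 [ 4.050e-02 -9.992e-01 -4.000e-04]
 [ 3.000e-04  4.000e-04 -1.000e+00]]
```

>>> drive_tool:
  deltas:
    - {"linear": [18,-34,0],"angular": [0,0,0],"claw": -0.3}
    - {"linear": [16,-34,0],"angular": [0,0,0],"claw": -0.3}
    - {"linear": [0,0,20],"angular": [0,0,0],"claw": -0.3}
    - {"linear": [0,0,35],"angular": [0,0,0],"claw": -0.3}
    - {"linear": [0,0,35],"angular": [0,0,0],"claw": -0.3}
    - {"linear": [0,0,30],"angular": [0,0,0],"claw": -0.3}
    - {"linear": [0,0,12],"angular": [0,0,0],"claw": -0.3}
    - {"linear": [0,0,0],"angular": [0,0,0],"claw": -0.3}

```text
time_s: 2.4
tcp_pos: [0.4756, -0.0864, 0.0966]
eef_rot: [-0.0, 1.0, 0.02, -0.002]
contact_force: [-0.3, 0.5, 0.1]
grip_width: 0.0297
```

```bash
python3 -c "
from h import *
st(); save(snapshot('scene'),'scene2'); save(snapshot('top'),'top2')"
```

```text
t 2.4 tcp [ 0.4756 -0.0864  0.0966] tray [-130.   -95.4] F [-0.3  0.5  0.1] w 0.0297 j [ 0.08  0.54 -0.03  2.26  0.04  0.35 -1.51]
[[ 9.992e-01  4.040e-02 -4.900e-03]
 [ 4.040e-02 -9.992e-01  7.000e-04]
 [-4.900e-03 -9.000e-04 -1.000e+00]]
```

View pics/scene2.png

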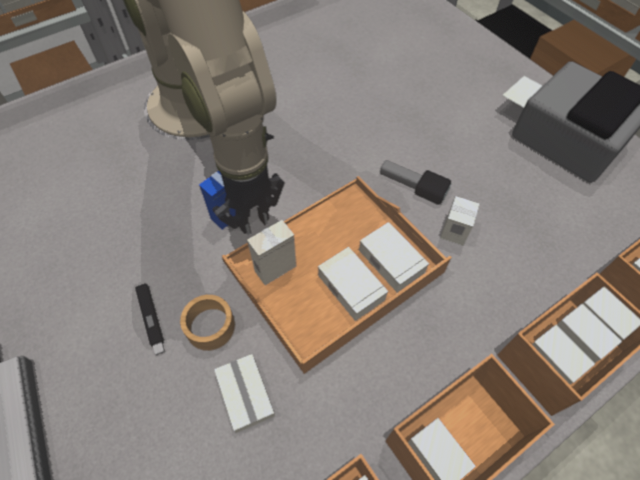

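The picture shows the fingers at about (258,218), just in front of the carton's front face at (272,240), with nothing else touched. I'll push slowly in the upper half.

>>> drive_tool:
  deltas:
    - {"linear": [8,0,0],"angular": [0,0,0],"claw": -0.3}
    - {"linear": [8,0,0],"angular": [0,0,0],"claw": -0.3}
    - {"linear": [5,0,0],"angular": [0,0,0],"claw": -0.3}
    - {"linear": [5,0,0],"angular": [0,0,0],"claw": -0.3}
    - {"linear": [5,0,0],"angular": [0,0,0],"claw": -0.3}
    - {"linear": [5,0,0],"angular": [0,0,0],"claw": -0.3}
    - {"linear": [5,0,0],"angular": [0,0,0],"claw": -0.3}
    - {"linear": [0,0,0],"angular": [0,0,0],"claw": -0.3}

```text
time_s: 3.17
tcp_pos: [0.5194, -0.0853, 0.0993]
eef_rot: [0.0, 1.0, 0.018, 0.001]
contact_force: [-0.0, -0.6, 0.6]
grip_width: 0.03
```

```bash
python3 -c "
from h import *
st(); s=snapshot('scene'); cv2.imwrite('pics/scene3.png',cv2.cvtColor(cv2.resize(s['image'][150:370,190:460],None,fx=2.7,fy=2.7),cv2.COLOR_RGB2BGR))"
```

```text
t 3.17 tcp [ 0.5194 -0.0853  0.0993] tray [-86.2 -95.8] F [-0.  -0.6  0.6] w 0.03 j [ 0.08  0.56 -0.03  2.16  0.04  0.41 -1.52]
[[ 0.9993  0.0361  0.0012]
 [ 0.0361 -0.9993  0.    ]
 [ 0.0012  0.     -1.    ]]
```

View pics/scene3.png

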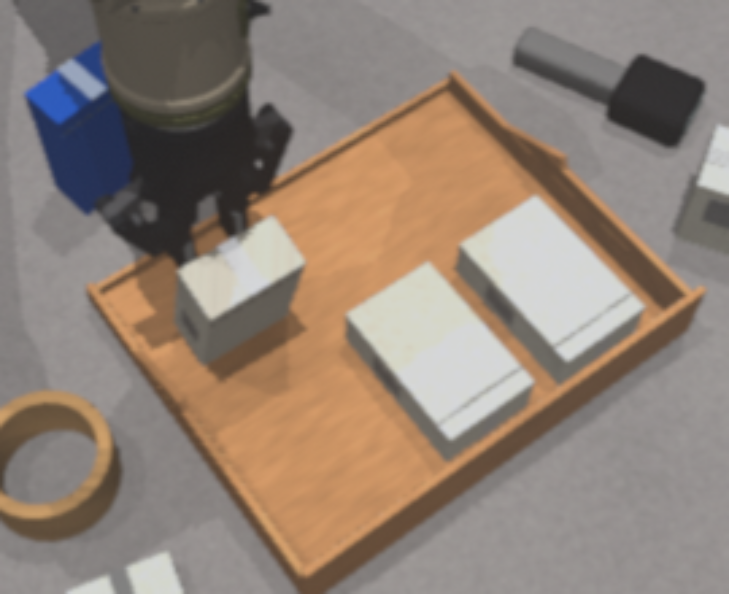

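The carton's top, at about (240,265) in the crop, now leans towards the back wall with its foot edge still on the floor. I'll keep pushing past the balance point.

>>> drive_tool:
  deltas:
    - {"linear": [4,0,0],"angular": [0,0,0],"claw": -0.3}
    - {"linear": [4,0,0],"angular": [0,0,0],"claw": -0.3}
    - {"linear": [4,0,0],"angular": [0,0,0],"claw": -0.3}
    - {"linear": [4,0,0],"angular": [0,0,0],"claw": -0.3}
    - {"linear": [4,0,0],"angular": [0,0,0],"claw": -0.3}
    - {"linear": [0,0,0],"angular": [0,0,0],"claw": -0.3}
    - {"linear": [0,0,0],"angular": [0,0,0],"claw": -0.3}
    - {"linear": [0,0,0],"angular": [0,0,0],"claw": -0.3}

```text
time_s: 3.88
tcp_pos: [0.5378, -0.0847, 0.0992]
eef_rot: [0.0, 1.0, 0.018, -0.0]
contact_force: [-1.0, 0.6, -0.5]
grip_width: 0.0299
```

```bash
python3 -c "
from h import *
st(); s=snapshot('scene'); cv2.imwrite('pics/scene4.png',cv2.cvtColor(cv2.resize(s['image'][150:370,190:460],None,fx=2.7,fy=2.7),cv2.COLOR_RGB2BGR))"
```

```text
t 3.88 tcp [ 0.5378 -0.0847  0.0992] tray [-67.8 -95.9] F [-1.   0.6 -0.5] w 0.0299 j [ 0.07  0.58 -0.03  2.12  0.04  0.44 -1.52]
[[ 9.994e-01  3.580e-02 -4.000e-04]
 [ 3.580e-02 -9.994e-01 -0.000e+00]
 [-4.000e-04 -0.000e+00 -1.000e+00]]
```

View pics/scene4.png

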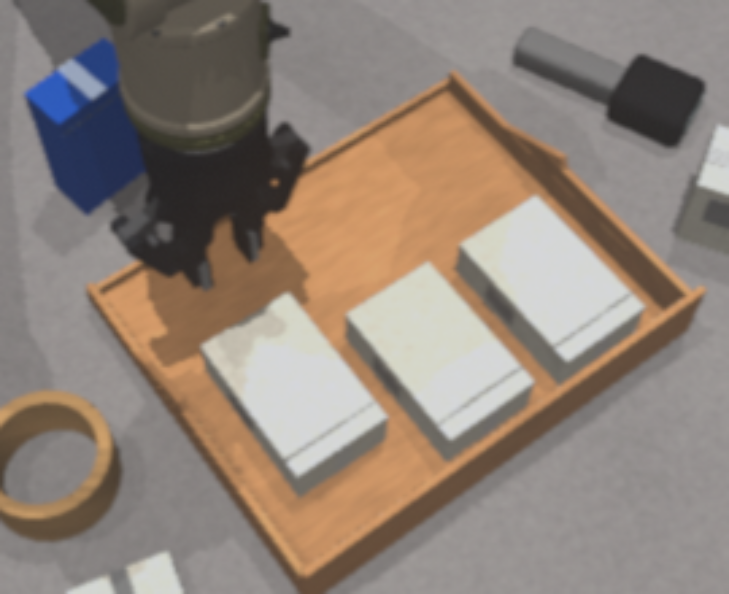

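The carton has fallen flat in its lane, with the crop quad around (205,350)–(385,415) and a gap left to the back wall. I'll measure it with corner rays at the lying top height of z = 46 mm.

```bash
cat >> h.py <<'E'
def meas(n,s):
    hsv=cv2.cvtColor(s["image"],cv2.COLOR_RGB2HSV)
    m=((hsv[...,2]>180)&(hsv[...,1]<50)).astype(np.uint8)
    k,l,stt,ce=cv2.connectedComponentsWithStats(m)
    for i in range(1,k):
        if stt[i][4]<300: continue
        c=onz(s,*ce[i],.046); tx,ty=tray(c)
        if not(-160<tx<130 and abs(ty)<165): continue
        cn=max(cv2.findContours((l==i).astype(np.uint8),cv2.RETR_EXTERNAL,cv2.CHAIN_APPROX_NONE)[0],key=len)[:,0,:]
        q=np.array([tray(onz(s,u,v,.046)) for u,v in cn],np.float32)
        r=cv2.minAreaRect(q); print(n,ce[i].round(1),"tray ctr",np.round(r[0],1),"size",np.round(r[1],1),"ang",round(r[2],2),"x",q[:,0].min().round(1),q[:,0].max().round(1))
E
python3 -c "
from h import *
for n in('top','scene'):
    s=snapshot(n); save(s,n+'5'); meas(n,s)"
```

```text
top [306.2 216.6] tray ctr [44.9  3.4] size [ 76.  117.6] ang 89.85 x -14.0 103.7
top [267.7 219.4] tray ctr [ 46.9 105.9] size [ 75.5 118.5] ang 89.92 x -12.4 106.1
scene [394.1 252. ] tray ctr [ 48.8 104.3] size [ 74.  118.9] ang 89.98 x -10.6 108.3
scene [352.5 278.8] tray ctr [46.6  2.3] size [ 73.9 118.9] ang 89.93 x -12.9 106.1
scene [298.7 291.7] tray ctr [  7.7 -94.8] size [ 73.9 119.2] ang 89.48 x -51.7 67.6
```

>>> drive_tool:
  deltas:
    - {"linear": [-15,0,0],"angular": [0,0,0],"claw": -0.3}
    - {"linear": [-18,0,0],"angular": [0,0,0],"claw": -0.3}
    - {"linear": [0,0,0],"angular": [0,0,0],"claw": -0.3}

```text
time_s: 4.28
tcp_pos: [0.5011, -0.0862, 0.0991]
eef_rot: [0.0, 1.0, 0.018, -0.002]
contact_force: [-0.9, -0.8, -0.2]
grip_width: 0.0301
```

>>> drive_tool:
  deltas:
    - {"linear": [0,0,15],"angular": [0,0,0],"claw": -0.3}
    - {"linear": [0,0,25],"angular": [0,0,0],"claw": -0.3}
    - {"linear": [0,0,20],"angular": [0,0,0],"claw": -0.3}
    - {"linear": [0,0,12],"angular": [0,0,0],"claw": -0.3}
    - {"linear": [0,0,5],"angular": [0,0,0],"claw": -0.3}
    - {"linear": [0,0,0],"angular": [0,0,0],"claw": -0.3}

```text
time_s: 4.78
tcp_pos: [0.5048, -0.0858, 0.0213]
eef_rot: [-0.0, 1.0, 0.018, -0.001]
contact_force: [-0.8, -0.4, 1.0]
grip_width: 0.0299
```

```bash
python3 -c "
from h import *
st()"
```

```text
t 4.78 tcp [ 0.5048 -0.0858  0.0213] tray [-100.9  -95.8] F [-0.8 -0.4  1. ] w 0.0299 j [ 0.07  0.7  -0.02  2.23  0.05  0.22 -1.53]
[[ 9.994e-01  3.590e-02 -1.700e-03]
 [ 3.590e-02 -9.994e-01  1.000e-04]
 [-1.700e-03 -2.000e-04 -1.000e+00]]
```

>>> drive_tool:
  deltas:
    - {"linear": [12,0,0],"angular": [0,0,0],"claw": -0.3}
    - {"linear": [12,0,0],"angular": [0,0,0],"claw": -0.3}
    - {"linear": [6,0,0],"angular": [0,0,0],"claw": -0.3}
    - {"linear": [5,0,0],"angular": [0,0,0],"claw": -0.3}
    - {"linear": [5,0,0],"angular": [0,0,0],"claw": -0.3}
    - {"linear": [5,0,0],"angular": [0,0,0],"claw": -0.3}
    - {"linear": [5,0,0],"angular": [0,0,0],"claw": -0.3}
    - {"linear": [5,0,0],"angular": [0,0,0],"claw": -0.3}

```text
time_s: 5.45
tcp_pos: [0.5596, -0.084, 0.0223]
eef_rot: [0.0, 1.0, 0.018, -0.001]
contact_force: [-3.2, -0.4, 2.2]
grip_width: 0.0299
```

>>> drive_tool:
  deltas:
    - {"linear": [5,0,0],"angular": [0,0,0],"claw": -0.3}
    - {"linear": [5,0,0],"angular": [0,0,0],"claw": -0.3}
    - {"linear": [5,0,0],"angular": [0,0,0],"claw": -0.3}
    - {"linear": [4,0,0],"angular": [0,0,0],"claw": -0.3}
    - {"linear": [0,0,0],"angular": [0,0,0],"claw": -0.3}

```text
time_s: 5.87
tcp_pos: [0.5807, -0.0831, 0.0222]
eef_rot: [-0.0, 1.0, 0.018, 0.001]
contact_force: [0.7, -0.5, 0.1]
grip_width: 0.0299
```

```bash
python3 -c "
from h import *
st(); s=snapshot('scene'); meas('scene',s);cv2.imwrite('pics/scene6.png',cv2.cvtColor(cv2.resize(s['image'][150:370,190:460],None,fx=2.7,fy=2.7),cv2.COLOR_RGB2BGR))"
```

```text
t 5.87 tcp [ 0.5807 -0.0831  0.0222] tray [-24.9 -95.9] F [ 0.7 -0.5  0.1] w 0.0299 j [ 0.06  0.73 -0.02  2.06  0.04  0.35 -1.53]
[[ 9.993e-01  3.600e-02  1.900e-03]
 [ 3.600e-02 -9.994e-01  1.000e-04]
 [ 1.900e-03 -0.000e+00 -1.000e+00]]
scene [394.1 252. ] tray ctr [ 48.8 104.3] size [ 74.  118.9] ang 89.98 x -10.6 108.3
scene [352.5 278.9] tray ctr [46.7  2.4] size [ 73.7 118.8] ang 89.62 x -12.6 106.2
scene [312.5 309. ] tray ctr [ 49.6 -94.1] size [ 74.1 112.5] ang 89.79 x -6.8 105.9
```

View pics/scene6.png

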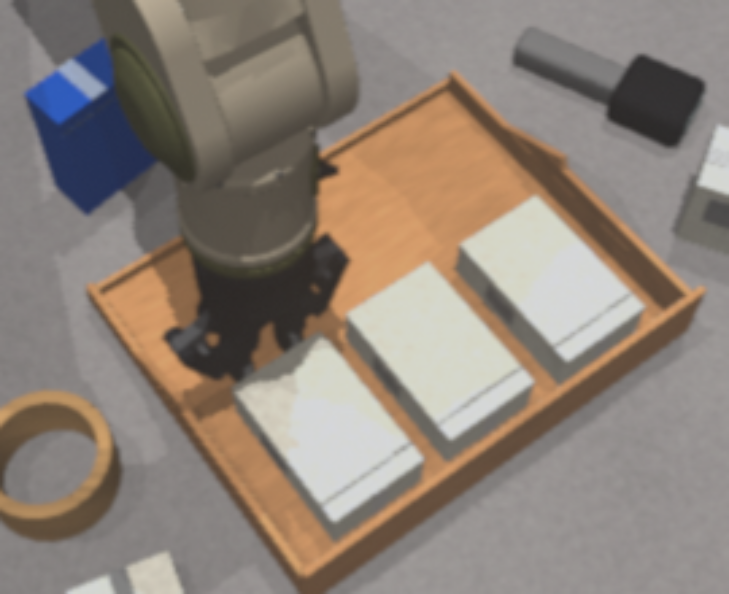

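The carton has slid straight and its far end is at tray x of about 106. The neighbours haven't moved. Creeping the last 14 mm or so while watching the force.

>>> drive_tool:
  deltas:
    - {"linear": [3,0,0],"angular": [0,0,0],"claw": -0.3}
    - {"linear": [2,0,0],"angular": [0,0,0],"claw": -0.3}
    - {"linear": [2,0,0],"angular": [0,0,0],"claw": -0.3}
    - {"linear": [2,0,0],"angular": [0,0,0],"claw": -0.3}
    - {"linear": [1,0,0],"angular": [0,0,0],"claw": -0.3}

```text
time_s: 6.33
tcp_pos: [0.5895, -0.0828, 0.0222]
eef_rot: [-0.0, 1.0, 0.018, 0.0]
contact_force: [-0.5, -0.3, -0.7]
grip_width: 0.0299
```

>>> drive_tool:
  deltas:
    - {"linear": [1,0,0],"angular": [0,0,0],"claw": -0.3}
    - {"linear": [1,0,0],"angular": [0,0,0],"claw": -0.3}

```text
time_s: 6.5
tcp_pos: [0.5908, -0.0828, 0.0222]
eef_rot: [-0.0, 1.0, 0.018, -0.0]
contact_force: [-1.1, 0.7, 0.4]
grip_width: 0.0298
```

>>> drive_tool:
  deltas:
    - {"linear": [1,0,0],"angular": [0,0,0],"claw": -0.3}
    - {"linear": [1,0,0],"angular": [0,0,0],"claw": -0.3}

```text
time_s: 6.67
tcp_pos: [0.5932, -0.0827, 0.0222]
eef_rot: [0.0, 1.0, 0.018, 0.0]
contact_force: [-1.2, 0.9, -1.0]
grip_width: 0.0297
```

>>> drive_tool:
  deltas:
    - {"linear": [1,0,0],"angular": [0,0,0],"claw": -0.3}
    - {"linear": [1,0,0],"angular": [0,0,0],"claw": -0.3}

```text
time_s: 6.83
tcp_pos: [0.5952, -0.0826, 0.0222]
eef_rot: [-0.0, 1.0, 0.018, 0.0]
contact_force: [-0.4, 0.8, 0.1]
grip_width: 0.0298
```

>>> drive_tool:
  deltas:
    - {"linear": [1,0,0],"angular": [0,0,0],"claw": -0.3}
    - {"linear": [1,0,0],"angular": [0,0,0],"claw": -0.3}

```text
time_s: 7.0
tcp_pos: [0.5971, -0.0826, 0.0222]
eef_rot: [0.0, 1.0, 0.018, -0.0]
contact_force: [-1.2, 0.2, -0.6]
grip_width: 0.0296
```

```bash
python3 -c "
from h import *
st(); s=snapshot('scene'); meas('scene',s);cv2.imwrite('pics/scene7.png',cv2.cvtColor(cv2.resize(s['image'][230:380,250:450],None,fx=4,fy=4,interpolation=cv2.INTER_CUBIC),cv2.COLOR_RGB2BGR))
s=snapshot('top'); meas('top',s);cv2.imwrite('pics/top7.png',cv2.cvtColor(cv2.resize(s['image'][170:310,230:390],None,fx=4,fy=4,interpolation=cv2.INTER_CUBIC),cv2.COLOR_RGB2BGR))"
```

```text
t 7.0 tcp [ 0.5971 -0.0826  0.0222] tray [ -8.5 -96. ] F [-1.2  0.2 -0.6] w 0.0296 j [ 0.06  0.74 -0.02  2.02  0.04  0.38 -1.53]
[[ 0.9994  0.0358 -0.    ]
 [ 0.0358 -0.9994 -0.    ]
 [-0.      0.     -1.    ]]
scene [394.1 252. ] tray ctr [ 48.9 104.3] size [ 74.1 119.1] ang 89.88 x -10.6 108.5
scene [352.7 278.9] tray ctr [46.6  2.4] size [ 73.7 119.3] ang 89.62 x -13.1 106.2
scene [317.3 315.2] tray ctr [ 64.3 -94.3] size [108.8  74. ] ang 0.04 x 9.8 118.7
top [301.9 216.2] tray ctr [45.8 12.6] size [ 62.2 119.2] ang 85.11 x -14.1 103.6
top [333.3 216.1] tray ctr [ 38.  -68.6] size [ 48.5 124.8] ang 84.42 x -22.7 101.5
top [267.8 219.4] tray ctr [ 47.  105.6] size [118.1  75.6] ang 0.52 x -12.4 106.1
```

View pics/scene7.png

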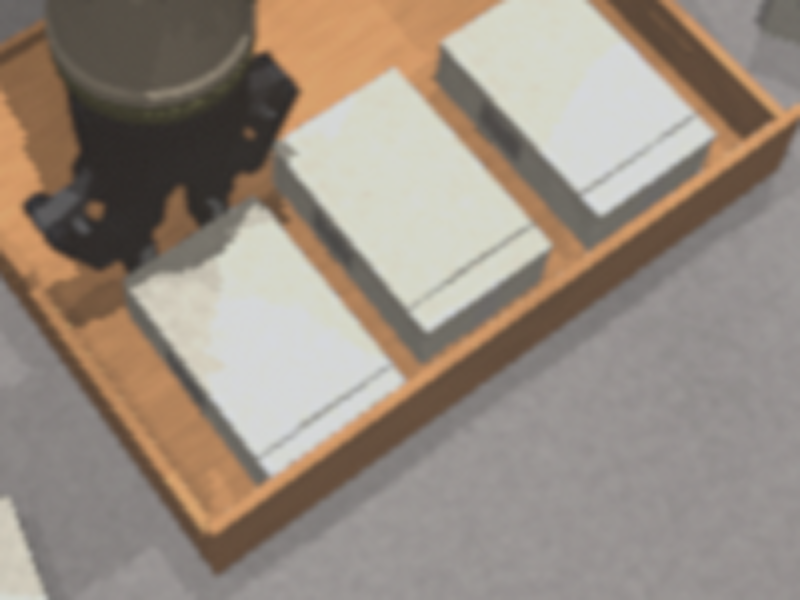

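View pics/top7.png

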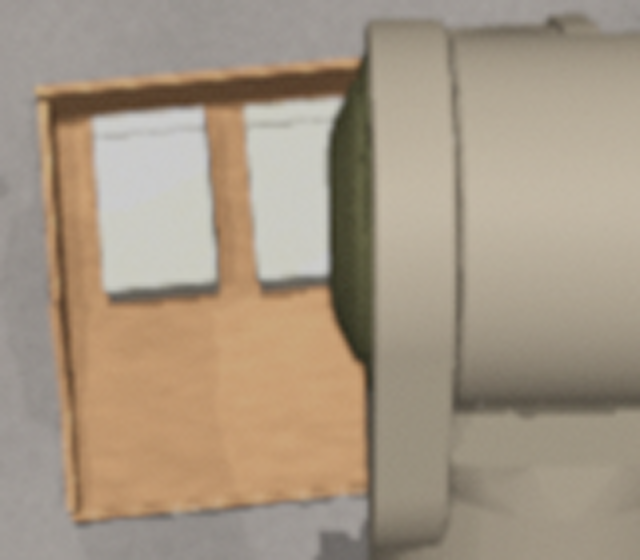

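The scene crop shows the carton's far end almost at the wall, with the end at tray x of about 119. There's no force rise yet, so I'll continue in 1 mm steps.

>>> drive_tool:
  deltas:
    - {"linear": [1,0,0],"angular": [0,0,0],"claw": -0.3}
    - {"linear": [1,0,0],"angular": [0,0,0],"claw": -0.3}

```text
time_s: 7.27
tcp_pos: [0.5975, -0.0826, 0.0223]
eef_rot: [0.0, 1.0, 0.018, -0.001]
contact_force: [-7.9, 0.6, 6.5]
grip_width: 0.0298
```

>>> drive_tool:
  deltas:
    - {"linear": [1,0,0],"angular": [0,0,0],"claw": -0.3}
    - {"linear": [0,0,0],"angular": [0,0,0],"claw": -0.3}

```text
time_s: 7.43
tcp_pos: [0.5975, -0.0826, 0.0222]
eef_rot: [-0.0, 1.0, 0.018, -0.002]
contact_force: [-7.7, 0.7, 6.4]
grip_width: 0.03
```

>>> drive_tool:
  deltas:
    - {"linear": [1,0,0],"angular": [0,0,0],"claw": -0.3}
    - {"linear": [0,0,0],"angular": [0,0,0],"claw": -0.3}

```text
time_s: 7.6
tcp_pos: [0.5975, -0.0826, 0.0221]
eef_rot: [-0.0, 1.0, 0.018, -0.003]
contact_force: [-10.9, 0.4, 8.2]
grip_width: 0.0302
```

The wall is reached: the TCP stalls at 0.5975 and the force rises to 11 N. I'll back off straight, then raise and clear for a check.

>>> drive_tool:
  deltas:
    - {"linear": [-4,0,0],"angular": [0,0,0],"claw": -0.3}
    - {"linear": [-15,0,0],"angular": [0,0,0],"claw": -0.3}
    - {"linear": [-15,0,0],"angular": [0,0,0],"claw": -0.3}
    - {"linear": [0,0,-30],"angular": [0,0,0],"claw": -0.3}
    - {"linear": [0,0,-38],"angular": [0,0,0],"claw": -0.3}
    - {"linear": [0,0,-38],"angular": [0,0,0],"claw": -0.3}
    - {"linear": [0,0,-38],"angular": [0,0,0],"claw": -0.3}
    - {"linear": [0,0,-38],"angular": [0,0,0],"claw": -0.3}

```text
time_s: 8.27
tcp_pos: [0.5673, -0.0837, 0.2064]
eef_rot: [0.0, 1.0, 0.018, 0.001]
contact_force: [1.5, 0.5, -0.6]
grip_width: 0.03
```

>>> drive_tool:
  deltas:
    - {"linear": [-12,36,0],"angular": [0,0,0],"claw": -0.3}
    - {"linear": [-12,36,0],"angular": [0,0,0],"claw": -0.3}
    - {"linear": [-12,36,0],"angular": [0,0,0],"claw": -0.3}
    - {"linear": [-12,36,0],"angular": [0,0,0],"claw": -0.3}
    - {"linear": [-12,36,0],"angular": [0,0,0],"claw": -0.3}
    - {"linear": [-12,36,0],"angular": [0,0,0],"claw": -0.3}
    - {"linear": [-12,36,0],"angular": [0,0,0],"claw": -0.3}
    - {"linear": [-12,36,0],"angular": [0,0,0],"claw": -0.3}

```text
time_s: 8.93
tcp_pos: [0.4811, -0.3769, 0.2046]
eef_rot: [0.0, 1.0, 0.018, 0.001]
contact_force: [1.2, 0.2, -0.7]
grip_width: 0.0298
```

```bash
python3 -c "
from h import *
st(); s=snapshot('scene'); meas('scene',s);cv2.imwrite('pics/scene8.png',cv2.cvtColor(cv2.resize(s['image'][150:400,130:480],None,fx=2.2,fy=2.2,interpolation=cv2.INTER_CUBIC),cv2.COLOR_RGB2BGR))
s=snapshot('top'); meas('top',s);cv2.imwrite('pics/top8.png',cv2.cvtColor(cv2.resize(s['image'][150:340,180:460],None,fx=2.8,fy=2.8,interpolation=cv2.INTER_CUBIC),cv2.COLOR_RGB2BGR))"
```

```text
t 8.93 tcp [ 0.4811 -0.3769  0.2046] tray [-135.2 -385.9] F [ 1.2  0.2 -0.7] w 0.0298 j [ 0.59  0.49 -0.03  1.9   0.02  0.75 -0.98]
[[ 9.994e-01  3.590e-02  1.400e-03]
 [ 3.590e-02 -9.994e-01 -9.000e-04]
 [ 1.400e-03  9.000e-04 -1.000e+00]]
scene [394.  251.8] tray ctr [ 48.7 104.4] size [ 73.9 118.5] ang 89.91 x -10.6 108.0
scene [352.3 278.6] tray ctr [46.3  2.5] size [ 74.  118.7] ang 89.62 x -13.1 105.7
scene [315.5 312.7] tray ctr [ 61.1 -94. ] size [115.2  73.9] ang 0.0 x 3.5 118.7
top [341.7 207.7] tray ctr [ 60.4 -94.3] size [ 74.4 118.1] ang 89.92 x 1.3 119.4
top [306.1 216.7] tray ctr [44.8  3.4] size [ 76.1 120.3] ang 89.7 x -15.4 105.0
top [267.8 219.6] tray ctr [ 46.7 105.8] size [ 75.8 119.3] ang 89.92 x -12.9 106.4
```

View pics/scene8.png

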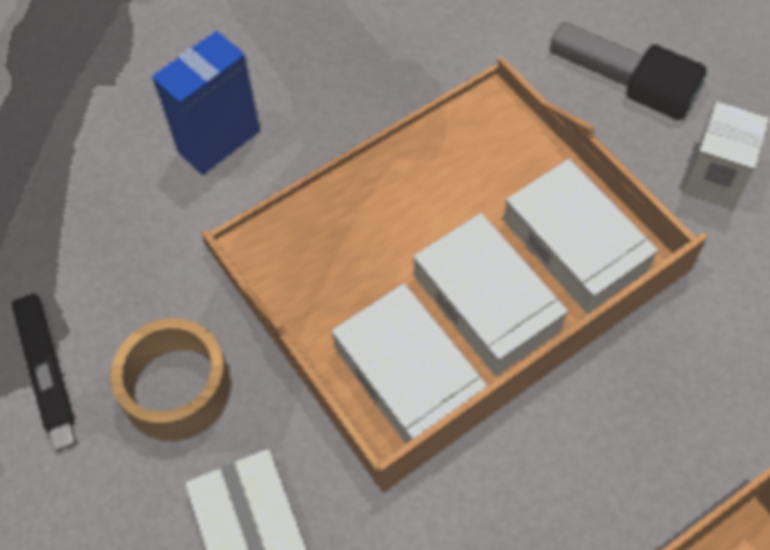

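View pics/top8.png

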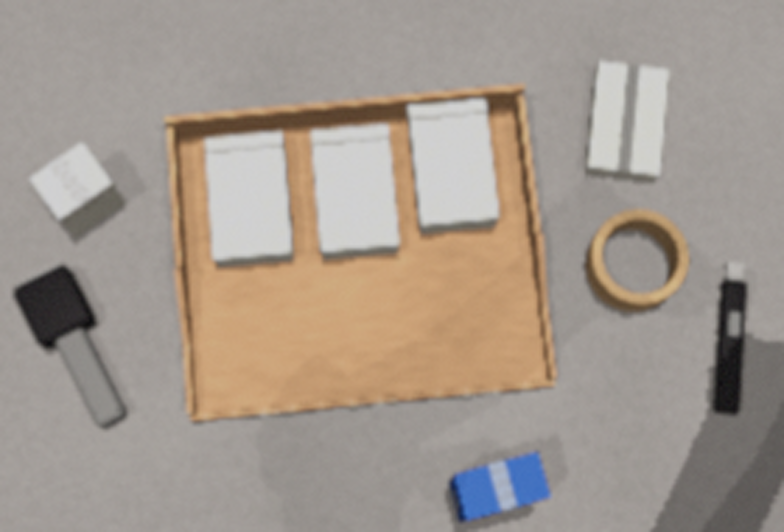

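The carton is flat and square, with its end at about 119–120 mm (the wall is at 120). The neighbours and loose things are where they were. I'll let the arm settle, then hand in.

>>> drive_tool:
  deltas:
    - {"linear": [0,0,0],"angular": [0,0,0],"claw": -0.3}
    - {"linear": [0,0,0],"angular": [0,0,0],"claw": -0.3}
    - {"linear": [0,0,0],"angular": [0,0,0],"claw": -0.3}

```text
time_s: 9.28
tcp_pos: [0.4823, -0.3734, 0.2043]
eef_rot: [-0.0, 1.0, 0.019, 0.0]
contact_force: [0.5, -0.2, 0.4]
grip_width: 0.0297
```

```bash
python3 -c "
from h import *
from workcell import finish_job
st(); print(finish_job())"
```

```text
t 9.28 tcp [ 0.4823 -0.3734  0.2043] tray [-133.8 -382.4] F [ 0.5 -0.2  0.4] w 0.0297 j [ 0.59  0.49 -0.03  1.9   0.02  0.75 -0.99]
[[ 9.993e-01  3.800e-02  6.000e-04]
 [ 3.800e-02 -9.993e-01  5.000e-04]
 [ 6.000e-04 -5.000e-04 -1.000e+00]]
the job is handed in; nothing more can be done
None
```

I tipped the standing white carton in the right lane over towards the back wall. With both fingers low on its end, I then slid it about 52 mm along the tray floor until it met the wall. There the arm stalled and the force rose from about 1 N to 11 N. After that I backed off, raised the arm clear and handed the job in at 9.3 s.

- **Carton position:** the two cameras put its far end at tray x of about 118.7 mm (scene) and 119.4 mm (top). The wall is at 120 mm and the allowed range is 115 to 123 mm.
- **Squareness:** it is within about 0.01 rad of square to the wall as measured. It lies flat, level with the two lying cartons.
- **Other things:** the lying cartons measure within about 1 mm of their earlier positions in each camera. The loose things look unmoved in the last pictures, but I did not measure them.
- **Disagreements:** the cameras differ by 1 to 2 mm, which is within the calibration. In the last scene view the carton measured only 115 mm long, because the wall's rim hides part of its far end.
- **Refused moves:** two early move calls were refused because a required field was missing; nothing moved.

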